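# Swing the pestle down into the crushing mortar

### The job

Take the steel pestle with the blue ball off its rest by the ball, let it swing down so that it hangs plumb below your fingers in the air, then lower it into the steel crushing mortar, still held, until its foot stands on the mortar's floor, and let go. Leave the red-ball pestle alone.

Things in the scene. Friction and masses are not known exactly. Their poses are not given: they have to be found in the camera images.
- blue_pestle: Steel pestle, 174 mm long, 0.28-0.4 kg, blue ball (32 mm diameter) on one end. Origin: ball centre; x axis along the 14 mm shaft from foot to ball. Foot 28 mm diameter, 34 mm long; centre of mass 97 mm from the ball's centre. Starts level in a fixed white rest, ball centre 50 mm above the bench, ball end farther from the robot. Nearest part of the rest: open-topped fork 46 mm from the ball's centre.
- blue_pestle_foot (a point): Centre of the blue-ball pestle's foot end face (20 mm square; this end belongs in the mortar), 158 mm from the ball's centre. Squeezed across the ball with 90 N or more the pestle stays about level; as the squeeze is eased it swings down about the line between the fingertips, hanging nearly plumb below 10 N; below 4 N it drops. Its rest: plate 130 x 60 x 8 mm, two U forks 34 mm wide, 57 mm high.
- mortar: Crushing mortar, fixed to the bench: an upright open steel cup, inner diameter 56 mm, flaring over the top 35 mm to 72 mm at the rim (80 mm outside), on a black square foot plate 100 x 100 x 10 mm. Its origin is the centre of the underside of the plate, on the bench; z is up. The inner floor is 16 mm and the rim 100 mm above the bench. It stands to the robot's right, the pestles to its left.
- red_pestle: Bystander: an identical pestle but with a red ball, on an identical white rest 150 to 260 mm to one side of the blue one. Same origin and axes as the blue one. Must stay where it is.

How it is judged (in metres and radians):
On the way, in this order (a step that is already met when the one before it is completed fails the run):
1. the blue-ball pestle's ball is held and raised more than 25 mm (height (world z) of blue_pestle above 0.075 m and contact force between the fingers and blue_pestle above 1 N), for 0.05 s.
2. the pestle hangs within 15 degrees of plumb, ball up, held in the air with its foot more than 30 mm above the bench (angle between blue_pestle's own x axis and vertical below 0.262 rad and height (world z) of blue_pestle_foot above 0.03 m and contact force between the fingers and blue_pestle above 1 N), for 0.2 s.
3. its foot is in the mortar within 12 mm of the floor while still held (horizontal distance between blue_pestle_foot and mortar below 0.03 m and height (world z) of blue_pestle_foot below 0.028 m and contact force between the fingers and blue_pestle above 1 N), for 0.05 s.
At the end, for the whole second after the job is handed in: The blue-ball pestle is released and standing in the mortar (ball slower than 0.2 m/s: a slight rocking is allowed), foot down, its foot within 12 mm of the mortar's floor, leaning no more than 34 degrees (it may lean on the rim); the red-ball pestle is within 20 mm of its start (horizontal distance between blue_pestle_foot and mortar below 0.03 m and height (world z) of blue_pestle_foot below 0.028 m and angle between blue_pestle's own x axis and vertical below 0.6 rad and height (world z) of blue_pestle above 0.13 m and linear speed of blue_pestle below 0.2 m/s and distance of red_pestle from where it was at the start of the episode below 0.02 m); the robot touches nothing.
It fails at once if the red-ball pestle is moved more than 20 mm (distance of red_pestle from where it was at the start of the episode above 0.02 m).
It also fails if it takes over 48 s, if anything falls off the work surface, if the arm or the gripper's body presses on something with over 40 N, if the wrist force passes 120 N, or if a joint passes its speed limit or range.

### The arm

A 6-joint arm with a two-finger parallel gripper is mounted at the origin on the work surface. World frame = base frame: x ahead of the robot, y to its left, z up, the work surface at z = 0. Lengths are in m, angles in degrees, forces in N, time in s.
With the tool pointing down it reaches from about 0.25 to 0.725 m from the base axis. Payload 9.7 kg.
Tool frame: the origin (TCP) lies on the centre line of the jaws, within the pads' length; the fingertips stand 19 mm ahead of it and the grasp point (between the pads) is the TCP; z points along the fingers, y is the direction in which the jaws open and shut (so a half turn about z gives the same grasp; the last joint's range is limited). The gripper opens to 85 mm and grips with 20 to 120 N. Pads are 22 mm wide; open, the fingers measure 114 mm over their backs; the gripper's body (76 mm by 85 mm) begins 54 mm behind the grasp point. The pads swing forward as they close: fully open they stand 13 mm farther back than shut.
Start: joints at [72.365, 4.979, 10.078, 95.1, 0, 90], TCP at [0.167, 0.524, 0.25] pointing down, gripper open.
Joint ranges: [-179.16, 179.16], [-48.56, 103.87], [-65.8, 70.77], [-126.05, 130.52], [-82.76, 87.17], [-180, 180]. Speed limits (degrees/s): [127.2, 127.2, 147.25, 180, 180, 180].

### API

Orientations are given as [roll, pitch, yaw] about the fixed x, y, z axes, in that order (R = Rz(yaw) Ry(pitch) Rx(roll)).
In Python, from workcell import bot gives the robot as it stands.
- The arm moves only by the tool servo_tool, never from a script. Its argument "motion" is a list that holds one entry, the list of rows, each a list of 6 numbers: the shift along the tool's x, y, z in mm, then the turn, a rotation vector about the tool's x, y, z in rad. A call has 1 to 5 rows; each row shifts and turns the commanded pose from where the row before left it, along the tool's axes as they then stand; what a row does not reach is not made up. A row lasts 1/10 s, in which the tool goes at most 50 mm and 8.59 degrees, less where a joint would pass 70% of its speed; a pose out of reach is approached as far as the arm can. A call is refused whole if a number of a shift passes 50 or a number of a turn 0.15, either way. A call with a gripper value outside its range is refused whole. "gripper" is the finger opening in mm, from 0 to 85.4, set as the call begins (left out, the last holds). The fingers move at their own pace and stop on an object; "newtons" is the grip in N (left out, the last holds). Time passes only in rows, so rows that do not move let the fingers close. It gives the time, the measured TCP pose, the force and the opening at its end, in the units of the state.
- bot.get_obs(): the state, without advancing time (a new reading comes with each control period).
- bot.camera(name): name is "scene" or "top" or "wrist"; returns a dict with "color" (480x640x3 uint8, red, green, blue), "fx", "fy", "cx", "cy" (pixels), "R" (3x3) and "t" (3): a world point X has camera coordinates R X + t. Camera axes: x right, y down, z forward; pixel columns grow to the right and rows downward; lengths in m; the calibration is good to about 2 mm. The wrist camera is an equidistant fisheye: a pixel r from the principal point sees the ray r / f radians off the axis. A picture is of the moment at which its call begins. There is no depth.
- bot.job_done(): hands the job in, once; it reports no verdict.
Trained networks look in a picture, given as the dict that the camera call returned (one of the last four; its "shot" number tells which), for a name from the list of things; names that differ only in an ending like _2 or _b are one class to them, and where a whole thing is asked for, a point or a joint stands for the part that bears it (a point fixed in the world has none). Each returns a list of dicts, best first, with "confidence" (0 to 1); they miss things now and then, are a little off and sometimes report something else, mostly with a low value. They report only what shows in the picture. A call takes as long as a camera call.
- bot.look_for(picture, label): "rect" ([left, top, width, height] in pixels, round what is visible of it).
The state is a dict: "time": time; "q": joint angles; "qd": joint speeds; "joint_efforts": joint torques, N m; "ee_pos": TCP position; "tcp_rot": TCP orientation; "wrist_force": force on the tool from outside, world axes, zero at the start; "torque": the same for the moment, N m; "opening": finger opening in m.
Only numpy, scipy, OpenCV 4.12 (cv2) and the standard library are available. Lean on these libraries where they do the work, as an engineer would, in place of code of your own. Each camera call takes 0.05 s, during which the arm holds its last target.

## Working session

There is one attempt and no reset: what is moved stays moved. The work goes in short steps, Python scripts to look and compute and a tool call to move; the robot and the scene stay as the last step left them, time stands still between calls to the robot, and variables do not carry over. Pictures are saved under pics/ and viewed, and the job is handed in when it is done.

Besides the shell and the picture viewer there is one more tool, called after "Request:" by a JSON object that holds its "api" and its "payload", one argument or row to a line. servo_tool: Moves the arm, as the interface text tells. Its arguments: {"type":"object","properties":{"motion":{"type":"array","items":{"type":"array","items":{"type":"array","items":{"type":"number"}}}},"gripper":{"type":"number"},"newtons":{"type":"number"}},"required":["motion"]}

```bash
mkdir -p pics; ls; cat > h.py <<'E'
import numpy as np, cv2
from workcell import bot
def save(p,n): cv2.imwrite('pics/'+n+'.png',cv2.cvtColor(p['color'],cv2.COLOR_RGB2BGR))
def plane(p,u,v,z):
    R=np.array(p['R']);t=np.array(p['t']);d=R.T@np.array([(u-p['cx'])/p['fx'],(v-p['cy'])/p['fy'],1]);c=-R.T@t
    return c+d*(z-c[2])/d[2]
def proj(p,X):
    c=np.array(p['R'])@np.array(X)+np.array(p['t']);return p['cx']+p['fx']*c[0]/c[2],p['cy']+p['fy']*c[1]/c[2]
E
python3 - <<'E'
from h import *
print(bot.get_obs())
for n in ['scene','top']:
    p=bot.camera(n);save(p,n+'0');print(n,p['fx'],p['cx'],p['cy'],np.round(p['R'],3).tolist(),np.round(p['t'],3),'c',-np.array(p['R']).T@p['t'])
    for l in ['blue_pestle','red_pestle','mortar','blue_pestle_foot']: print(l,bot.look_for(p,l)[:3])
E
```

```text
pics
{'time': 0.0, 'q': array([7.23656293e+01, 5.01161650e+00, 1.00350714e+01, 9.50993314e+01,
       6.58630363e-04, 9.00014856e+01]), 'qd': array([-0.01554564, -0.0221012 ,  0.02105367,  0.03491532, -0.02734431,
       -0.00219451]), 'joint_efforts': array([ 4.35034608e-04, -5.20386887e+01,  4.64805901e+01,  1.62800378e-02,
        1.63968907e-04, -4.58626715e-06]), 'ee_pos': array([0.16655495, 0.52396708, 0.24958362]), 'tcp_rot': array([-1.79924124e+02, -6.56662474e-04,  1.62364143e+02]), 'wrist_force': array([0.69095057, 0.13896393, 0.07880502]), 'torque': array([-0.01879492, -0.00795249, -0.01771023]), 'opening': 0.08533076293405945}
scene 523.0173879074388 318.05978143795494 239.02148281073107 [[0.628, 0.778, 0.006], [0.533, -0.425, -0.732], [-0.567, 0.462, -0.682]] [-0.321 -0.232  1.164] c [ 0.98521914 -0.38716259  0.62564374]
blue_pestle [{'rect': [342.1, 200.5, 75.9, 69.1], 'confidence': 0.8}]
red_pestle [{'rect': [422.3, 157.1, 71.0, 62.9], 'confidence': 0.85}]
mortar [{'rect': [183.4, 270.1, 96.9, 108.8], 'confidence': 0.84}]
blue_pestle_foot [{'rect': [341.8, 200.9, 75.0, 70.2], 'confidence': 0.81}]
top 447.07649342218724 321.02259718828424 240.09821220314151 [[0.026, -0.999, 0.026], [-0.99, -0.029, -0.139], [0.139, -0.022, -0.99]] [-0.011  0.507  0.69 ] c [0.40637742 0.01877569 0.75406936]
blue_pestle [{'rect': [252.9, 155.0, 35.7, 107.3], 'confidence': 0.74}]
red_pestle [{'rect': [127.6, 150.0, 42.6, 108.2], 'confidence': 0.71}]
mortar [{'rect': [401.3, 186.2, 78.4, 66.3], 'confidence': 0.97}]
blue_pestle_foot [{'rect': [255.2, 156.0, 34.7, 106.3], 'confidence': 0.78}]
```

View pics/scene0.png

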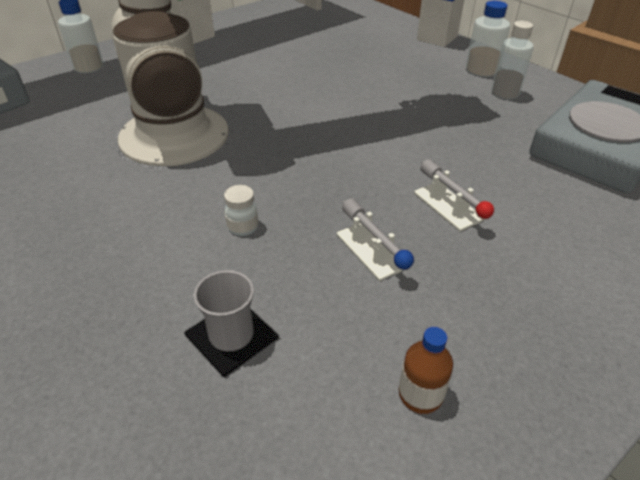

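View pics/top0.png

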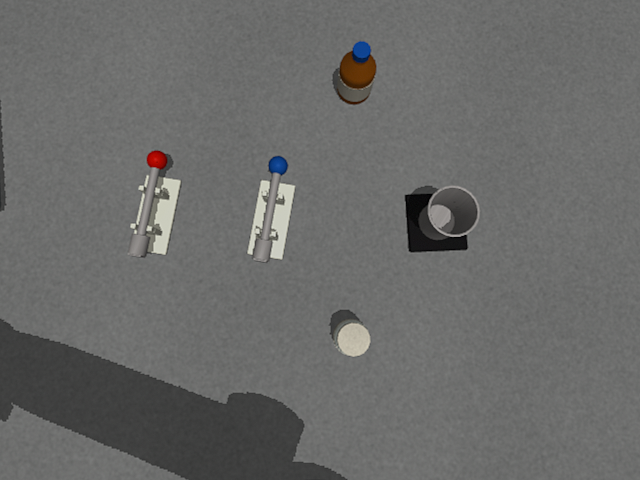

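```bash
python3 - <<'E'
from h import *
P={n:bot.camera(n) for n in ['scene','top']}
def blob(p,box,ch):
    x0,y0,x1,y1=box;a=p['color'][y0:y1,x0:x1].astype(int)
    o=[c for c in range(3) if c!=ch]
    m=(a[...,ch]>a[...,o].max(-1)+35)
    n,l,s,c=cv2.connectedComponentsWithStats(m.astype(np.uint8));i=1+np.argmax(s[1:,4]);print(s[i]+[x0,y0,0,0,0]);return c[i]+[x0,y0]
for nm,ch,bs,bt in [('blue',2,(380,240,430,280),(260,145,300,185)),('red',0,(470,190,500,225),(140,140,175,180))]:
    a=blob(P['scene'],bs,ch);b=blob(P['top'],bt,ch)
    print(nm,a,b,plane(P['scene'],*a,.05),plane(P['top'],*b,.05))
# rims: ellipse fit
t=P['top']
for n in P:
    cv2.imwrite(f'pics/m_{n}.png',cv2.resize(cv2.cvtColor(P[n]['color'],cv2.COLOR_RGB2BGR)[(175 if n=='top' else 260):(260 if n=='top' else 385),(395 if n=='top' else 175):(490 if n=='top' else 290)],None,fx=5,fy=5,interpolation=2)[:600])
c=cv2.resize(cv2.cvtColor(t['color'],cv2.COLOR_RGB2BGR)[145:270,235:305],None,fx=4.8,fy=4.8,interpolation=2);cv2.imwrite('pics/b_top.png',c)
print('foot',plane(t,262,254,.05)); print('rim c',plane(t,453.5,211,.1)); print('plate',[plane(t,u,v,.01).round(4) for u,v in [(405,195),(465,194),(467,249),(410,251)]])
print('scene rim',plane(P['scene'],225,294,.1),'platecorners',[plane(P['scene'],u,v,.01).round(4) for u,v in [(185,334),(225,374),(279,337)]])
E
```

```text
[395 250  18  18 261]
[269 156  18  19 263]
blue [403.4789272  258.40613027] [277.6539924  164.87452471] [0.62364462 0.07945848 0.05      ] [0.62683148 0.07639782 0.05      ]
[475 201  19  18 263]
[147 150  20  20 303]
red [484.56273764 209.07604563] [156.48514851 159.44224422] [0.62654018 0.2755682  0.05      ] [0.62928788 0.27198481 0.05      ]
foot [0.48063498 0.09536525 0.05      ]
rim c [ 0.54845154 -0.19409909  0.1       ]
plate [array([ 0.5934, -0.1401,  0.01  ]), array([ 0.5985, -0.2438,  0.01  ]), array([ 0.5032, -0.2454,  0.01  ]), array([ 0.497 , -0.1485,  0.01  ])]
scene rim [ 0.55430305 -0.19384566  0.1       ] platecorners [array([ 0.5099, -0.2458,  0.01  ]), array([ 0.6029, -0.2357,  0.01  ]), array([ 0.5989, -0.1431,  0.01  ])]
```

View pics/m_top.png

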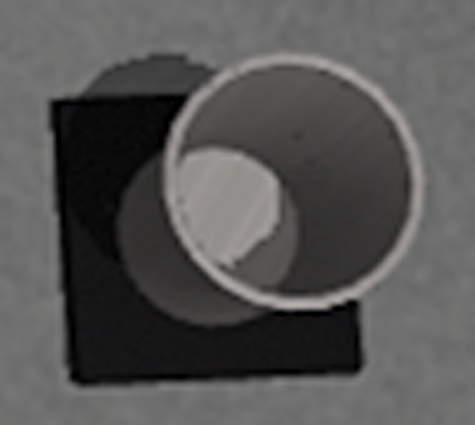

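View pics/b_top.png

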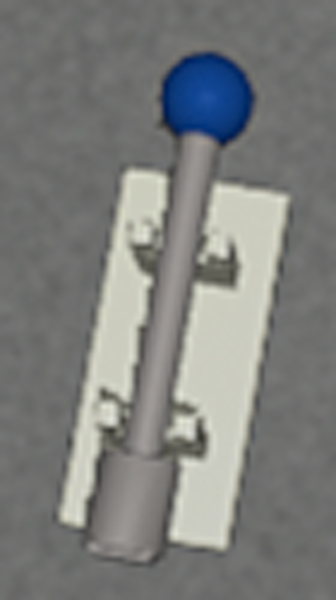

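View pics/m_scene.png

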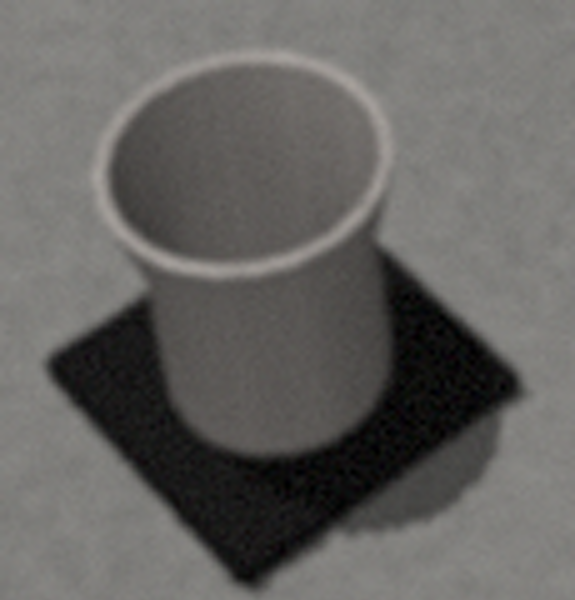

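Request:
{"api": "servo_tool", "payload": {
  "motion": [
    [[0,0,0,0,0,-0.084],[0,0,0,0,0,-0.084],[-20,-15,0,0,0,0],[-35,-26,0,0,0,0],[-38,-28,0,0,0,0]]
  ],
  "gripper": 85,
  "newtons": 100
}}

```text
time: 1.1
ee_pos: [0.2494, 0.4423, 0.2501]
tcp_rot: [-180.0, -0.0, 172.1]
wrist_force: [1.2, -0.3, 0.7]
opening: 0.085
```

Request:
{"api": "servo_tool", "payload": {
  "motion": [
    [[-38,-28,0,0,0,0],[-38,-28,0,0,0,0],[-38,-28,0,0,0,0],[-38,-28,0,0,0,0],[-38,-28,0,0,0,0]]
  ]
}}

```text
time: 1.6
ee_pos: [0.4188, 0.2762, 0.2505]
tcp_rot: [180.0, 0.0, 172.0]
wrist_force: [0.6, 1.2, 0.8]
opening: 0.0853
```

```bash
python3 - <<'E'
from h import *
o=bot.get_obs();print(o['time'],o['ee_pos'],o['tcp_rot'])
p=bot.camera('top');a=plane(p,277.65,164.9,.05)
for u,v in [(260.8,258.5),(262,255),(275.8,176),(265.5,238)]:
    b=plane(p,u,v,.05);print(b,np.degrees(np.arctan2(*(a-b)[[1,0]])),np.linalg.norm(a-b))
p=bot.camera('wrist');save(p,'w1')
E
```

```text
1.6 [0.41884184 0.27617104 0.25054976] [1.79971908e+02 3.15592177e-02 1.71995730e+02]
[0.47345707 0.09693743 0.05      ] -7.627910962810061 0.15470035811434657
[0.47904996 0.09529575 0.05      ] -7.287555885074755 0.14894167606243686
[0.60811806 0.07866482 0.05      ] -6.9085628087667885 0.018806973097520885
[0.50629264 0.09094997 0.05      ] -6.883949619119126 0.12137080599046385
```

View pics/w1.png

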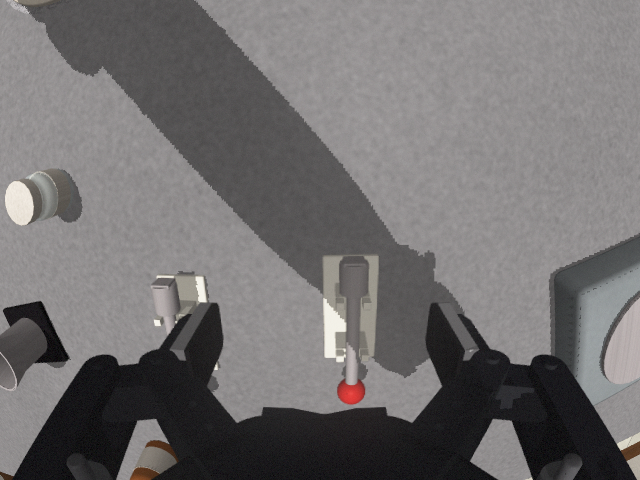

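Request:
{"api": "servo_tool", "payload": {
  "motion": [
    [[-38,-28,0,0,0,0],[-38,-28,0,0,0,0],[-38,-28,0,0,0,0],[-38,-28,0,0,0,0],[-35,-25,0,0,0,0]]
  ]
}}

```text
time: 2.2
ee_pos: [0.5849, 0.1149, 0.2503]
tcp_rot: [180.0, 0.0, 172.0]
wrist_force: [0.1, 0.8, 0.1]
opening: 0.085
```

Request:
{"api": "servo_tool", "payload": {
  "motion": [
    [[-25,-17,0,0,0,-0.01],[0,0,20,0,0,0],[0,0,30,0,0,0],[0,0,10,0,0,0],[0,0,0,0,0,0]]
  ]
}}

```text
time: 2.7
ee_pos: [0.6053, 0.0961, 0.1888]
tcp_rot: [-180.0, -0.2, 172.6]
wrist_force: [-0.1, -0.5, 0.7]
opening: 0.085
```

```bash
python3 - <<'E'
from h import *
o=bot.get_obs();print(o['time'],o['ee_pos'],o['tcp_rot'])
p=bot.camera('wrist');save(p,'w2');R=np.array(p['R']);t=np.array(p['t'])
print('cam',-R.T@t,p['fx'],p['cx'],p['cy'],R[2])
a=p['color'].astype(int);m=(a[...,2]>a[...,:2].max(-1)+35)
n,l,s,c=cv2.connectedComponentsWithStats(m.astype(np.uint8))
for i in range(1,n):
  if s[i,4]>30:
    x,y=c[i]-[p['cx'],p['cy']];r=np.hypot(x,y);th=r/p['fx'];d=R.T@np.array([x/r*np.sin(th),y/r*np.sin(th),np.cos(th)]);C=-R.T@t
    print(c[i],s[i],C+d*(.05-C[2])/d[2])
E
```

```text
2.7 [0.60528558 0.09612498 0.18881814] [-1.79956410e+02 -1.67167243e-01  1.72595853e+02]
cam [0.52966168 0.10661462 0.31243151] 371.64829954431775 324.00551103348687 238.91815609211037 [ 0.29371313 -0.03854479 -0.95511617]
[301.95278565 260.80642115] [ 283  244   40   36 1059] [0.62537017 0.07728232 0.05      ]
```

View pics/w2.png

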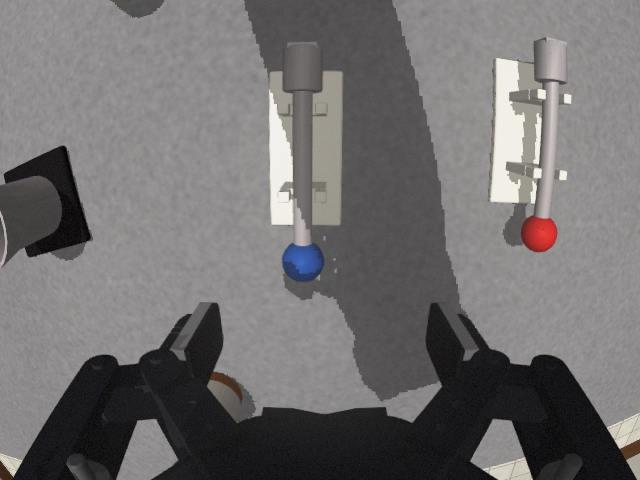

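Request:
{"api": "servo_tool", "payload": {
  "motion": [
    [[-22,-16,0,0,0,0],[0,0,25,0,0,0],[0,0,30,0,0,0],[0,0,25,0,0,0],[0,0,0,0,0,0]]
  ]
}}

```text
time: 3.25
ee_pos: [0.6248, 0.0772, 0.1084]
tcp_rot: [-180.0, -0.2, 172.6]
wrist_force: [-0.5, -1.0, 0.7]
opening: 0.0851
```

```bash
python3 - <<'E'
from h import *
p=bot.camera('wrist');save(p,'w3');R=np.array(p['R']);t=np.array(p['t'])
o=bot.get_obs();print(o['time'],o['ee_pos'],o['tcp_rot'])
a=p['color'].astype(int);m=(a[...,2]>a[...,:2].max(-1)+35)
n,l,s,c=cv2.connectedComponentsWithStats(m.astype(np.uint8))
for i in range(1,n):
  if s[i,4]>30:
    x,y=c[i]-[p['cx'],p['cy']];r=np.hypot(x,y);th=r/p['fx'];d=R.T@np.array([x/r*np.sin(th),y/r*np.sin(th),np.cos(th)]);C=-R.T@t
    print(c[i],s[i],C+d*(.05-C[2])/d[2])
E
```

```text
3.3 [0.62562801 0.07732697 0.11072659] [-1.79988248e+02 -4.89178277e-02  1.72590575e+02]
[323.61005492 277.77059569] [ 295  253   59   52 2367] [0.62659707 0.07739897 0.05      ]
```

View pics/w3.png

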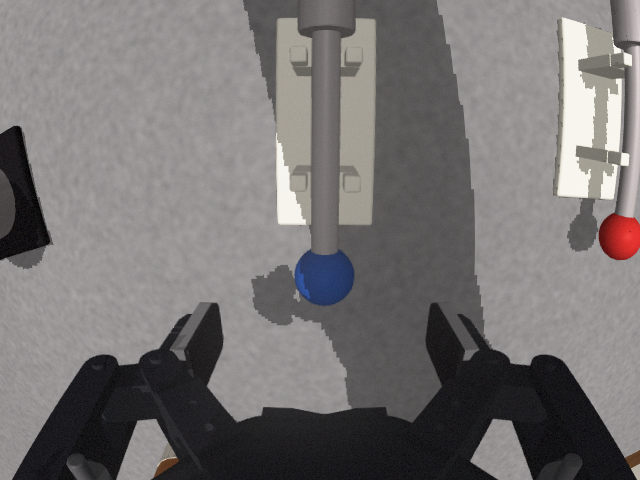

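Request:
{"api": "servo_tool", "payload": {
  "motion": [
    [[-1,0,20,0,0,0],[0,0,20,0,0,0],[0,0,15,0,0,0],[0,0,6,0,0,0],[0,0,0,0,0,0]]
  ]
}}

```text
time: 3.8
ee_pos: [0.627, 0.077, 0.0496]
tcp_rot: [-180.0, -0.0, 172.6]
wrist_force: [0.2, 0.6, 0.2]
opening: 0.0851
```

Request:
{"api": "servo_tool", "payload": {
  "motion": [
    [[0,0,0,0,0,0],[0,0,0,0,0,0],[0,0,0,0,0,0],[0,0,0,0,0,0],[0,0,0,0,0,0]]
  ],
  "gripper": 20,
  "newtons": 110
}}

```text
time: 4.3
ee_pos: [0.6273, 0.0769, 0.05]
tcp_rot: [180.0, 0.1, 172.6]
wrist_force: [-0.1, 0.2, 4.2]
opening: 0.0278
```

Request:
{"api": "servo_tool", "payload": {
  "motion": [
    [[0,0,0,0,0,0],[0,0,0,0,0,0],[0,0,0,0,0,0],[0,0,0,0,0,0],[0,0,0,0,0,0]]
  ]
}}

```text
time: 4.8
ee_pos: [0.6272, 0.0769, 0.0495]
tcp_rot: [180.0, 0.0, 172.6]
wrist_force: [0.8, 0.2, 4.6]
opening: 0.0278
```

```bash
python3 - <<'E'
from h import *
o=bot.get_obs();print(o['time'],o['ee_pos'],o['tcp_rot'],o['opening'],o['wrist_force'])
p=bot.camera('wrist');save(p,'w4')
E
```

```text
4.8 [0.6272487  0.07689598 0.04953353] [1.79989718e+02 4.13907265e-02 1.72561717e+02] 0.027813056473072317 [0.77958298 0.1907352  4.63476901]
```

View pics/w4.png

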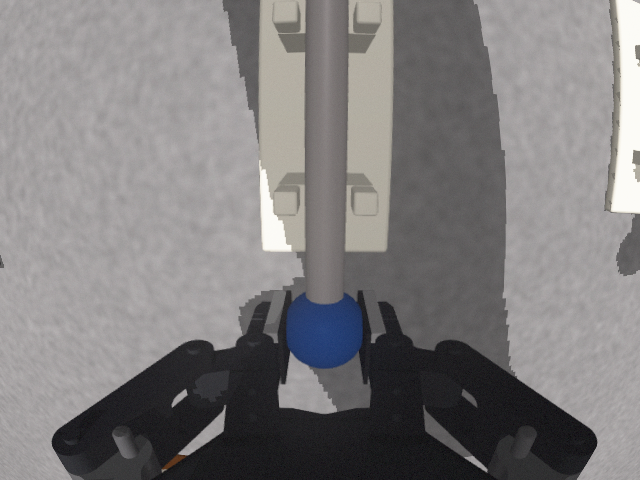

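Request:
{"api": "servo_tool", "payload": {
  "motion": [
    [[0,0,-4,0,0,0],[0,0,-8,0,0,0],[0,0,-10,0,0,0],[0,0,-10,0,0,0],[0,0,-10,0,0,0]]
  ]
}}

```text
time: 5.35
ee_pos: [0.6269, 0.0769, 0.0922]
tcp_rot: [180.0, -0.0, 172.6]
wrist_force: [0.0, 0.4, -3.4]
opening: 0.0276
```

```bash
python3 - <<'E'
from h import *
p=bot.camera('scene');save(p,'s5')
o=bot.get_obs();print(o['time'],o['ee_pos'],o['tcp_rot'],o['opening'],o['wrist_force'],o['torque'])
E
```

```text
5.4 [0.6276556  0.07699406 0.09425554] [1.79965139e+02 1.42072410e-01 1.72569881e+02] 0.028268747334880308 [-0.05890389  0.26496058 -1.88474422] [ 0.01904425 -0.33581019 -0.02950134]
```

View pics/s5.png

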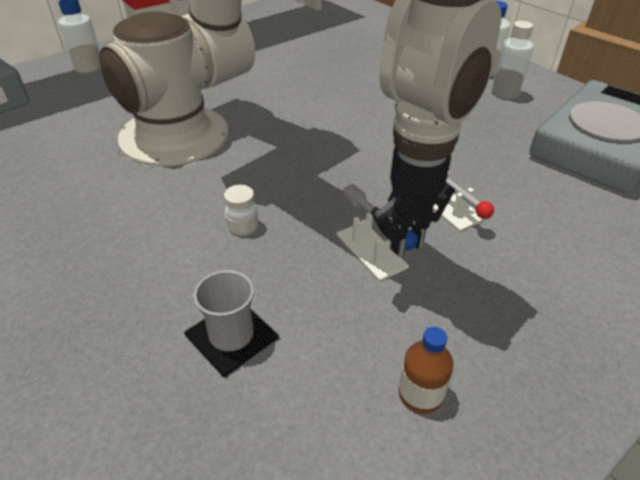

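Request:
{"api": "servo_tool", "payload": {
  "motion": [
    [[0,0,-20,0,0,0],[0,0,-30,0,0,0],[0,0,-40,0,0,0],[0,0,-40,0,0,0],[0,0,-40,0,0,0]]
  ]
}}

```text
time: 5.9
ee_pos: [0.6266, 0.0768, 0.2632]
tcp_rot: [180.0, 0.0, 172.6]
wrist_force: [1.8, -0.2, -2.8]
opening: 0.0278
```

Request:
{"api": "servo_tool", "payload": {
  "motion": [
    [[0,0,-25,0,0,0],[0,0,-10,0,0,0],[0,0,0,0,0,0],[0,0,0,0,0,0],[0,0,0,0,0,0]]
  ]
}}

```text
time: 6.4
ee_pos: [0.6266, 0.0768, 0.2942]
tcp_rot: [-180.0, -0.2, 172.6]
wrist_force: [-0.1, -1.1, -3.5]
opening: 0.028
```

Request:
{"api": "servo_tool", "payload": {
  "motion": [
    [[0,0,0,0,0,0],[0,0,0,0,0,0],[0,0,0,0,0,0]]
  ],
  "newtons": 60
}}

```text
time: 6.7
ee_pos: [0.6269, 0.0769, 0.2959]
tcp_rot: [-180.0, -0.0, 172.6]
wrist_force: [0.3, -0.1, -3.9]
opening: 0.0278
```

```bash
python3 - <<'E'
from h import *
p=bot.camera('scene');save(p,'s6')
o=bot.get_obs();print(o['time'],o['ee_pos'],o['tcp_rot'],o['opening'],o['wrist_force'],o['torque'])
E
```

```text
6.75 [0.62688178 0.07685792 0.29604393] [-1.79995057e+02 -1.91526170e-02  1.72562062e+02] 0.02767925122867751 [ 0.42658526 -0.35409992 -3.34909207] [-0.03743259 -0.33268674 -0.00586473]
```

View pics/s6.png

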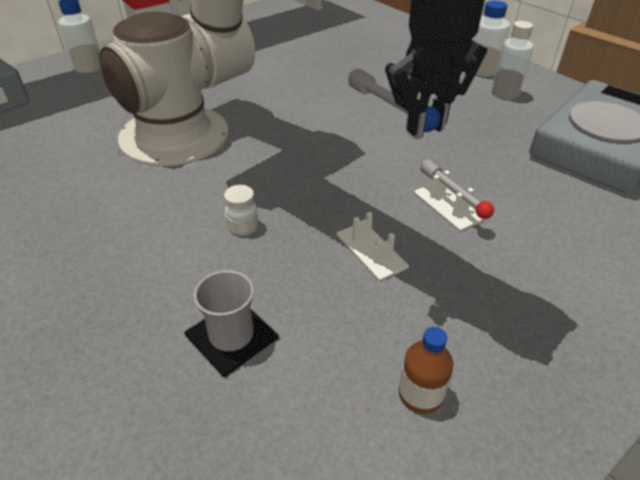

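Request:
{"api": "servo_tool", "payload": {
  "motion": [
    [[0,0,0,0,0,0],[0,0,0,0,0,0],[0,0,0,0,0,0]]
  ],
  "newtons": 40,
  "gripper": 20
}}

```text
time: 7.05
ee_pos: [0.627, 0.0769, 0.2963]
tcp_rot: [180.0, 0.0, 172.6]
wrist_force: [0.6, 0.6, -2.7]
opening: 0.0277
```

```bash
cat > s.py <<'E'
import sys
from h import *
p=bot.camera('scene');save(p,sys.argv[1])
o=bot.get_obs();print(o['time'],o['ee_pos'],o['tcp_rot'],o['opening'],o['wrist_force'],o['torque'])
E
python3 s.py s7
```

```text
7.1 [0.62694333 0.07690006 0.2963079 ] [1.79998181e+02 6.78977608e-04 1.72563347e+02] 0.027630628209626695 [-0.04960482 -0.50590922 -3.37948532] [-0.04852205 -0.37723085  0.00038074]
```

Request:
{"api": "servo_tool", "payload": {
  "motion": [
    [[0,0,0,0,0,0],[0,0,0,0,0,0],[0,0,0,0,0,0],[0,0,0,0,0,0]]
  ],
  "newtons": 20,
  "gripper": 20
}}

```text
time: 7.5
ee_pos: [0.627, 0.0769, 0.2963]
tcp_rot: [-180.0, 0.0, 172.6]
wrist_force: [0.5, 0.5, -4.3]
opening: 0.0279
```

```bash
python3 s.py s8
```

```text
7.55 [0.62694277 0.07687968 0.29629149] [-1.79998695e+02 -1.09860529e-03  1.72561114e+02] 0.02775460347199978 [-0.84709384 -0.81170132 -4.19517811] [-0.02267757 -0.40129512  0.0825825 ]
```

View pics/s8.png

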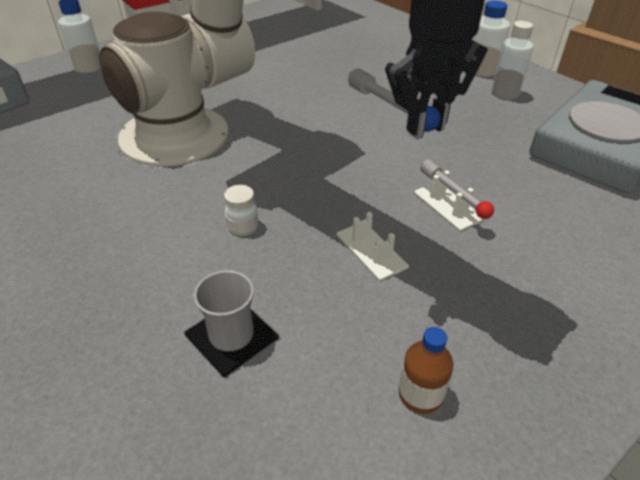

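Request:
{"api": "servo_tool", "payload": {
  "motion": [
    [[0,0,0,0,0,0],[0,0,0,0,0,0],[0,0,0,0,0,0]]
  ],
  "newtons": 20,
  "gripper": 27
}}

```text
time: 7.85
ee_pos: [0.627, 0.0769, 0.2963]
tcp_rot: [-180.0, 0.0, 172.6]
wrist_force: [-0.3, -0.2, -4.1]
opening: 0.0278
```

Request:
{"api": "servo_tool", "payload": {
  "motion": [
    [[0,0,0,0,0,0],[0,0,0,0,0,0],[0,0,0,0,0,0]]
  ],
  "gripper": 28
}}

```text
time: 8.15
ee_pos: [0.6269, 0.0769, 0.2963]
tcp_rot: [180.0, -0.0, 172.6]
wrist_force: [-1.2, -0.2, -3.1]
opening: 0.0284
```

```bash
python3 s.py s9
```

```text
8.2 [0.62696139 0.07685641 0.29629363] [-1.79998182e+02  1.99467433e-03  1.72562025e+02] 0.02829422277847819 [-0.24360295 -0.16061607 -4.14127788] [-0.04861169 -0.37728287 -0.02077073]
```

Request:
{"api": "servo_tool", "payload": {
  "motion": [
    [[0,0,0,0,0,0],[0,0,0,0,0,0],[0,0,0,0,0,0]]
  ],
  "gripper": 29
}}

```text
time: 8.5
ee_pos: [0.6269, 0.0769, 0.2963]
tcp_rot: [180.0, -0.0, 172.6]
wrist_force: [-1.0, 0.5, -3.7]
opening: 0.0292
```

```bash
python3 s.py s10
```

```text
8.55 [0.62687128 0.07686379 0.29616712] [-1.79998124e+02 -1.85750022e-02  1.72560921e+02] 0.029191860967796173 [ 0.59339511  0.61400703 -4.84050117] [ 0.04561334 -0.32383853 -0.01252683]
```

Request:
{"api": "servo_tool", "payload": {
  "motion": [
    [[0,0,0,0,0,0],[0,0,0,0,0,0],[0,0,0,0,0,0]]
  ],
  "gripper": 29.7
}}

```text
time: 8.85
ee_pos: [0.627, 0.0769, 0.2963]
tcp_rot: [-180.0, 0.0, 172.6]
wrist_force: [0.1, -0.4, -3.7]
opening: 0.0297
```

```bash
python3 s.py s11
```

```text
8.9 [0.626879   0.07689109 0.29629814] [ 1.79998894e+02 -9.32187216e-03  1.72563004e+02] 0.029699642816382057 [-0.93179025  0.32703704 -2.86741662] [0.00234626 0.13508596 0.0315997 ]
```

View pics/s11.png

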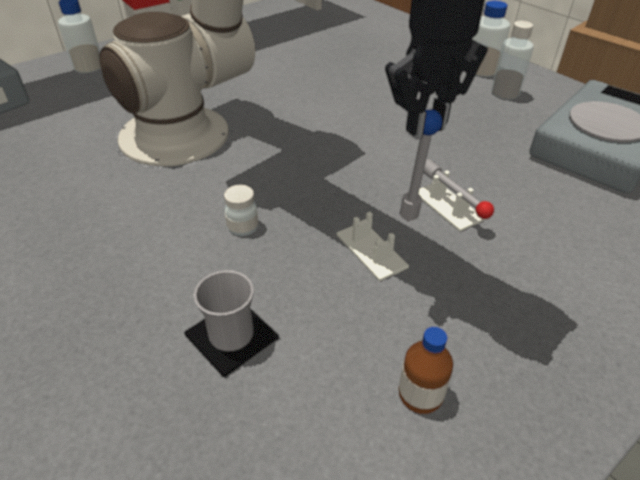

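Request:
{"api": "servo_tool", "payload": {
  "motion": [
    [[0,0,0,0,0,0],[0,0,0,0,0,0],[0,0,0,0,0,0],[0,0,0,0,0,0],[0,0,0,0,0,0]]
  ]
}}

```text
time: 9.4
ee_pos: [0.6269, 0.0769, 0.2963]
tcp_rot: [-180.0, -0.0, 172.6]
wrist_force: [-0.7, 0.0, -3.6]
opening: 0.0298
```

```bash
python3 - <<'E'
from h import *
for k,n in enumerate(['scene','wrist','top']):
    p=bot.camera(n);save(p,n+'12')
    if n=='scene':
        X=np.array([.627,.077,.296]);print(proj(p,X),proj(p,X-[0,0,.158]))
    if n!='wrist': print(bot.look_for(p,'blue_pestle'))
o=bot.get_obs();print(o['time'],o['ee_pos'],o['opening'],o['wrist_force'],o['torque'])
E
```

```text
(np.float64(427.4497420254193), np.float64(119.34363060960386)) (np.float64(411.13202243831836), np.float64(217.1214682095586))
[{'rect': [398.4, 108.9, 45.9, 113.8], 'confidence': 0.77}]
[]
9.65 [0.62695343 0.07685568 0.29626363] 0.029957964803790062 [-0.0246922  -0.63124692 -3.3458546 ] [-0.01956616 -0.01991825 -0.03931248]
```

View pics/scene12.png

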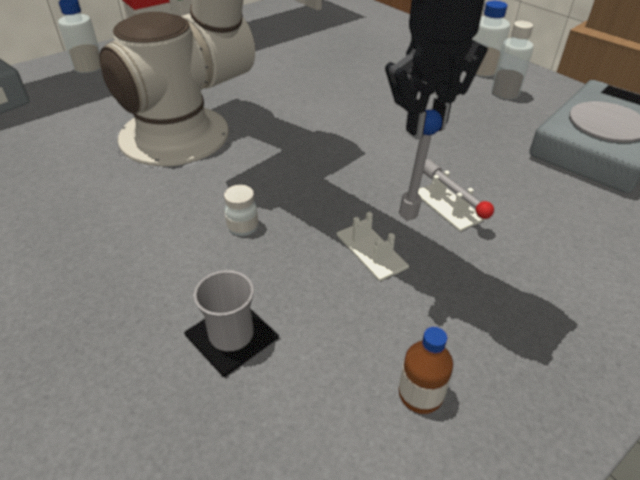

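View pics/wrist12.png

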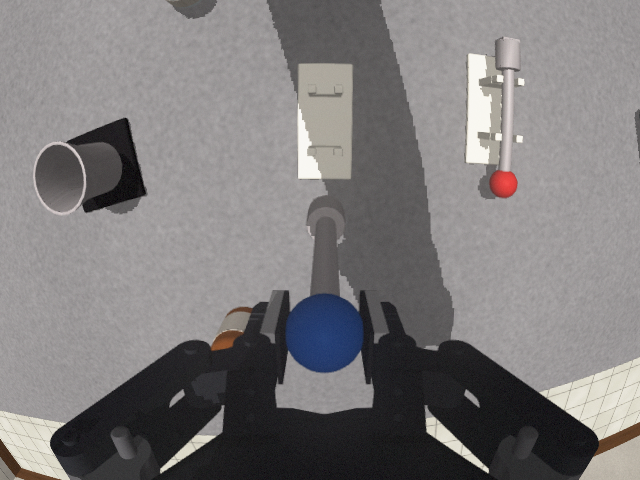

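View pics/top12.png

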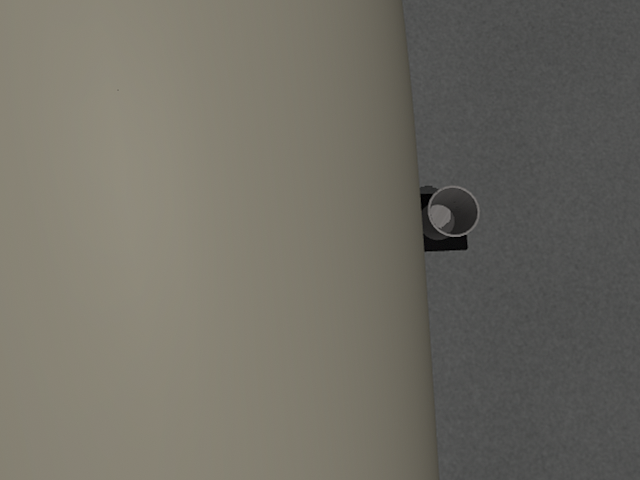

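Request:
{"api": "servo_tool", "payload": {
  "motion": [
    [[0,0,-3,0,0,0],[0,0,-6,0,0,0],[0,0,-6,0,0,0],[0.7,-5,0,0,0,0],[1.5,-10,0,0,0,0]]
  ],
  "gripper": 29.2
}}

```text
time: 10.15
ee_pos: [0.623, 0.0622, 0.3114]
tcp_rot: [180.0, 0.0, 172.6]
wrist_force: [0.1, -1.3, -4.5]
opening: 0.0301
```

Request:
{"api": "servo_tool", "payload": {
  "motion": [
    [[2.4,-16,0,0,0,0],[3.3,-22,0,0,0,0],[4,-27,0,0,0,0],[4.1,-28,0,0,0,0],[4.1,-28,0,0,0,0]]
  ]
}}

```text
time: 10.65
ee_pos: [0.5883, -0.0575, 0.3112]
tcp_rot: [-180.0, -0.0, 172.5]
wrist_force: [1.1, -0.1, -3.1]
opening: 0.0297
```

Request:
{"api": "servo_tool", "payload": {
  "motion": [
    [[4.1,-28,0,0,0,0],[4.1,-28,0,0,0,0],[4.1,-28,0,0,0,0],[3.6,-24,0,0,0,0],[2.5,-17,0,0,0,0]]
  ]
}}

```text
time: 11.15
ee_pos: [0.5536, -0.1793, 0.3113]
tcp_rot: [-180.0, -0.0, 172.5]
wrist_force: [0.8, 0.5, -3.7]
opening: 0.03
```

Request:
{"api": "servo_tool", "payload": {
  "motion": [
    [[1.6,-11,0,0,0,0],[0.9,-6,0,0,0,0],[0.3,-2,0,0,0,0],[0,0,0,0,0,0],[0,0,0,0,0,0]]
  ]
}}

```text
time: 11.65
ee_pos: [0.55, -0.1948, 0.3113]
tcp_rot: [180.0, -0.0, 172.6]
wrist_force: [0.4, -0.9, -3.1]
opening: 0.03
```

```bash
python3 - <<'E'
from h import *
o=bot.get_obs();print(o['time'],o['ee_pos'],o['opening'],o['wrist_force'],o['torque'])
for k,n in enumerate(['scene','wrist']):
    p=bot.camera(n);save(p,n+'13')
    if n=='scene':
        X=o['ee_pos'];print(proj(p,X),proj(p,X-[0,0,.158]))
E
```

```text
11.65 [ 0.55001353 -0.19476253  0.31126618] 0.029976129284770985 [ 0.42298133 -0.91532142 -3.12947879] [ 0.01134319 -0.01660071  0.01026973]
(np.float64(198.85049132594577), np.float64(159.4100628662033)) (np.float64(217.67261335672566), np.float64(264.3692706372488))
```

View pics/scene13.png

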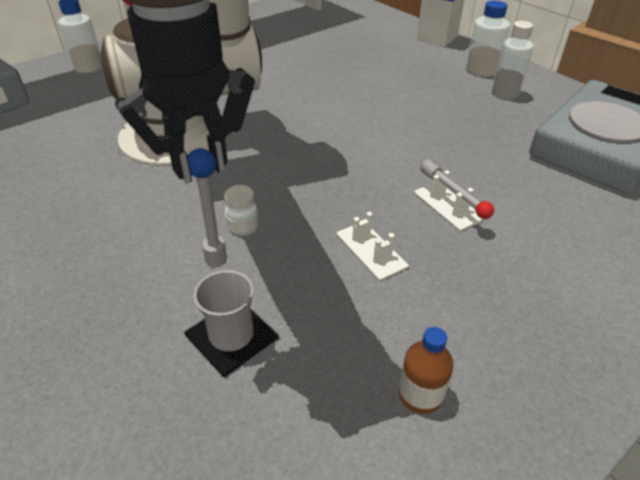

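View pics/wrist13.png

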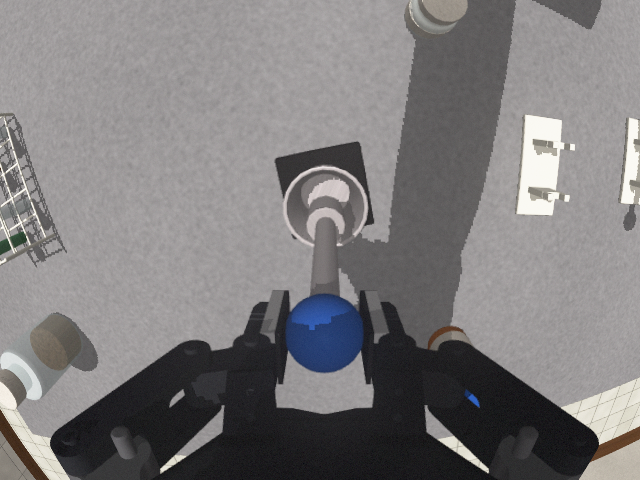

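```bash
python3 - <<'E'
from h import *
p=bot.camera('scene')
im=cv2.cvtColor(p['color'],cv2.COLOR_RGB2BGR)
cv2.imwrite('pics/z14.png',cv2.resize(im[140:320,150:290],None,fx=3.3,fy=3.3,interpolation=2))
a=p['color'].astype(int);m=(a[...,2]>a[...,:2].max(-1)+35);m[:, 260:]=0;m[:120]=0
n,l,s,c=cv2.connectedComponentsWithStats(m.astype(np.uint8));i=1+np.argmax(s[1:,4]);print(s[i],c[i])
for z in (.296,.301,.306,.311): print(z,plane(p,*c[i],z))
for dx in (0,-.02,.02): print(dx,proj(p,[.55+dx,-.195,.148]),proj(p,[.55,-.195+dx,.148]))
E
```

```text
[188 149  27  28 560] [200.76964286 162.52321429]
0.296 [ 0.5354497  -0.18675153  0.296     ]
0.301 [ 0.54227176 -0.18979135  0.301     ]
0.306 [ 0.54909381 -0.19283116  0.306     ]
0.311 [ 0.55591586 -0.19587097  0.311     ]
0 (np.float64(218.02606659296785), np.float64(267.3573448101749)) (np.float64(218.02606659296785), np.float64(267.3573448101749))
-0.02 (np.float64(209.94440537404216), np.float64(258.58964445610445)) (np.float64(204.12206922077476), np.float64(274.5777387966109))
0.02 (np.float64(226.38974963196716), np.float64(276.4310073599786)) (np.float64(231.54643650948992), np.float64(260.3361698900125))
```

View pics/z14.png

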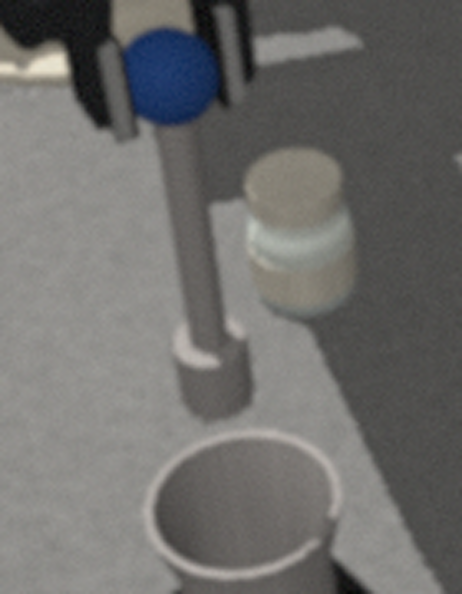

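Request:
{"api": "servo_tool", "payload": {
  "motion": [
    [[-4,0,3,0,0,0],[-6,1,10,0,0,0],[0,0,10,0,0,0],[0,0,6,0,0,0],[0,0,0,0,0,0]]
  ]
}}

```text
time: 12.3
ee_pos: [0.5593, -0.1956, 0.2806]
tcp_rot: [180.0, -0.1, 172.6]
wrist_force: [-1.1, -0.3, -3.1]
opening: 0.0301
```

```bash
python3 - <<'E'
from h import *
p=bot.camera('scene')
o=bot.get_obs();print(o['time'],o['ee_pos'],o['opening'],o['wrist_force'],o['torque'])
im=cv2.cvtColor(p['color'],cv2.COLOR_RGB2BGR)
a=cv2.resize(im[150:330,150:290],None,fx=3,fy=3,interpolation=2)
p=bot.camera('wrist')
b=cv2.resize(cv2.cvtColor(p['color'],cv2.COLOR_RGB2BGR)[120:300,260:390],None,fx=3,fy=3,interpolation=2)
cv2.imwrite('pics/z15.png',np.hstack([a[:540,:400],b[:540,:390]]))
E
```

```text
12.35 [ 0.55943445 -0.19562474  0.28154528] 0.02973511009453131 [-0.32963007 -0.12369206 -4.42031773] [ 0.00934353 -0.02120614 -0.00830641]
```

View pics/z15.png

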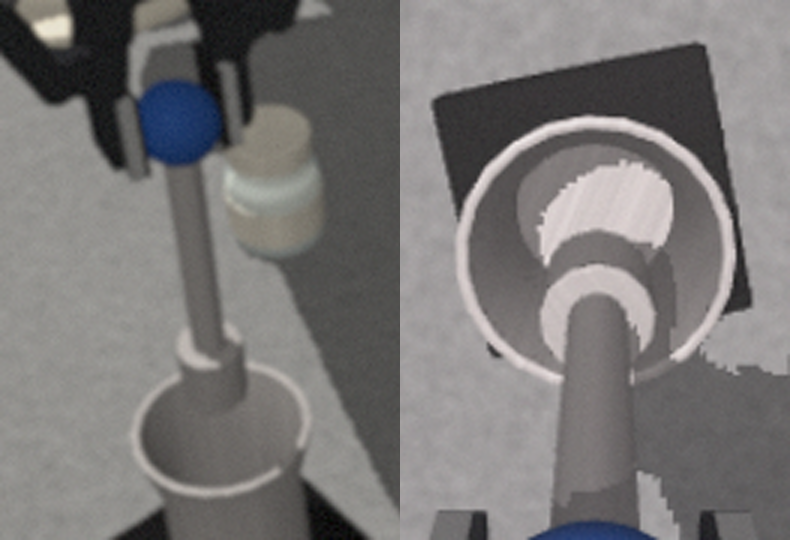

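Request:
{"api": "servo_tool", "payload": {
  "motion": [
    [[0,0,5,0,0,0],[0,0,10,0,0,0],[0,0,10,0,0,0],[0,0,10,0,0,0],[0,0,5,0,0,0]]
  ]
}}

```text
time: 12.9
ee_pos: [0.5594, -0.1956, 0.2406]
tcp_rot: [180.0, -0.1, 172.6]
wrist_force: [-0.1, 0.3, -4.3]
opening: 0.0298
```

```bash
cat > v.py <<'E'
import sys
from h import *
p=bot.camera('scene')
o=bot.get_obs();print(o['time'],o['ee_pos'],o['opening'],o['wrist_force'],o['torque'])
c=p['color'].astype(int);m=(c[...,2]>c[...,:2].max(-1)+35);m[:, 260:]=0;m[:120]=0
n,l,s,cc=cv2.connectedComponentsWithStats(m.astype(np.uint8));i=1+np.argmax(s[1:,4]);print(s[i],cc[i],'tcp',proj(p,o['ee_pos']))
im=cv2.cvtColor(p['color'],cv2.COLOR_RGB2BGR)
a=cv2.resize(im[150:330,150:290],None,fx=3,fy=3,interpolation=2)
p=bot.camera('wrist')
b=cv2.resize(cv2.cvtColor(p['color'],cv2.COLOR_RGB2BGR)[170:390,245:405],None,fx=2.45,fy=2.45,interpolation=2)
cv2.imwrite(f'pics/{sys.argv[1]}.png',np.hstack([a[:538,:400],b[:538,:390]]))
E
python3 v.py z16
```

```text
12.95 [ 0.55935609 -0.19558561  0.24026856] 0.030148498538234314 [-0.06887729 -0.62920477 -4.61532255] [-0.01093844 -0.08797709  0.00742064]
[202 207  25  25 477] [213.57232704 218.50104822] tcp (np.float64(211.70593435314706), np.float64(215.6843501566418))
```

View pics/z16.png

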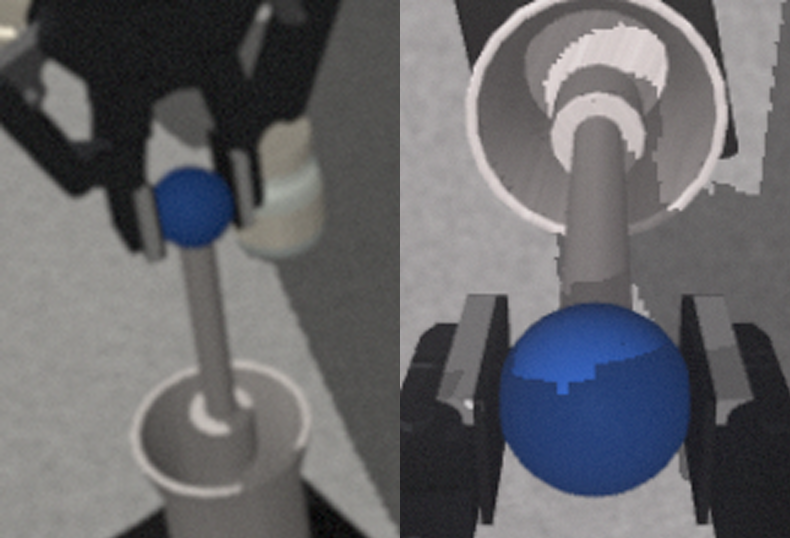

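Request:
{"api": "servo_tool", "payload": {
  "motion": [
    [[0,0,5,0,0,0],[0,0,10,0,0,0],[0,0,10,0,0,0],[0,0,10,0,0,0],[0,0,5,0,0,0]]
  ]
}}

```text
time: 13.5
ee_pos: [0.5594, -0.1956, 0.2006]
tcp_rot: [180.0, -0.1, 172.6]
wrist_force: [-0.4, -0.4, -3.7]
opening: 0.0297
```

Request:
{"api": "servo_tool", "payload": {
  "motion": [
    [[0,0,4,0,0,0],[0,0,4,0,0,0],[0,0,0,0,0,0],[0,0,0,0,0,0],[0,0,0,0,0,0]]
  ]
}}

```text
time: 14.0
ee_pos: [0.5599, -0.1958, 0.1947]
tcp_rot: [-180.0, 0.0, 172.6]
wrist_force: [-0.1, -0.8, -4.1]
opening: 0.0299
```

```bash
python3 v.py z17
```

```text
14.05 [ 0.55994403 -0.19575342  0.19467234] 0.030019564822736343 [ 0.23012346 -0.14402414 -3.73005405] [-0.01637565 -0.04662108 -0.05215446]
[208 237  23  24 427] [218.72131148 247.91100703] tcp (np.float64(216.92586440205474), np.float64(245.1427486418881))
```

View pics/z17.png

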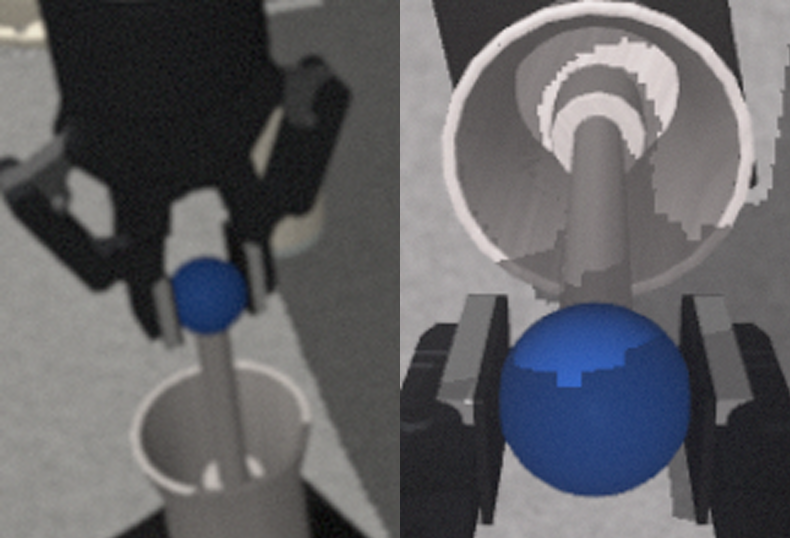

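Request:
{"api": "servo_tool", "payload": {
  "motion": [
    [[0,0,3,0,0,0],[0,0,3,0,0,0],[0,0,3,0,0,0],[0,0,2,0,0,0],[0,0,2,0,0,0]]
  ]
}}

```text
time: 14.6
ee_pos: [0.5597, -0.1957, 0.181]
tcp_rot: [180.0, -0.0, 172.6]
wrist_force: [-0.1, -0.3, -3.8]
opening: 0.0297
```

Request:
{"api": "servo_tool", "payload": {
  "motion": [
    [[0,0,1,0,0,0],[0,0,1,0,0,0],[0,0,1,0,0,0],[0,0,0,0,0,0]]
  ]
}}

```text
time: 15.0
ee_pos: [0.5598, -0.1957, 0.1782]
tcp_rot: [-180.0, -0.0, 172.6]
wrist_force: [0.0, -0.7, -3.9]
opening: 0.0299
```

```bash
python3 v.py z18
```

```text
15.05 [ 0.55979309 -0.19574073  0.17829591] 0.029813012137647345 [ 0.26255457 -0.38620313 -5.03958927] [-0.01376569 -0.01655221  0.03432347]
[210 247  23  23 408] [220.41666667 257.75735294] tcp (np.float64(218.57428468861747), np.float64(254.83725911317322))
```

Request:
{"api": "servo_tool", "payload": {
  "motion": [
    [[0,0,1,0,0,0],[0,0,1,0,0,0],[0,0,0,0,0,0]]
  ]
}}

```text
time: 15.4
ee_pos: [0.5603, -0.1959, 0.1775]
tcp_rot: [-180.0, 0.1, 172.6]
wrist_force: [-0.1, -1.0, 3.2]
opening: 0.0297
```

Request:
{"api": "servo_tool", "payload": {
  "motion": [
    [[0,0,1,0,0,0],[0,0,1,0,0,0],[0,0,0,0,0,0]]
  ]
}}

```text
time: 15.7
ee_pos: [0.561, -0.196, 0.1772]
tcp_rot: [-179.9, 0.3, 172.6]
wrist_force: [0.9, -0.0, 12.9]
opening: 0.0298
```

```bash
python3 v.py z19
```

```text
15.75 [ 0.56101562 -0.19607026  0.17721786] 0.029547319993289713 [-0.20640994 -0.03282476 14.33166037] [ 0.05822915 -0.18781177  0.04548375]
[210 248  23  23 413] [220.84261501 258.83535109] tcp (np.float64(218.9734975224458), np.float64(256.14262052919537))
```

View pics/z19.png

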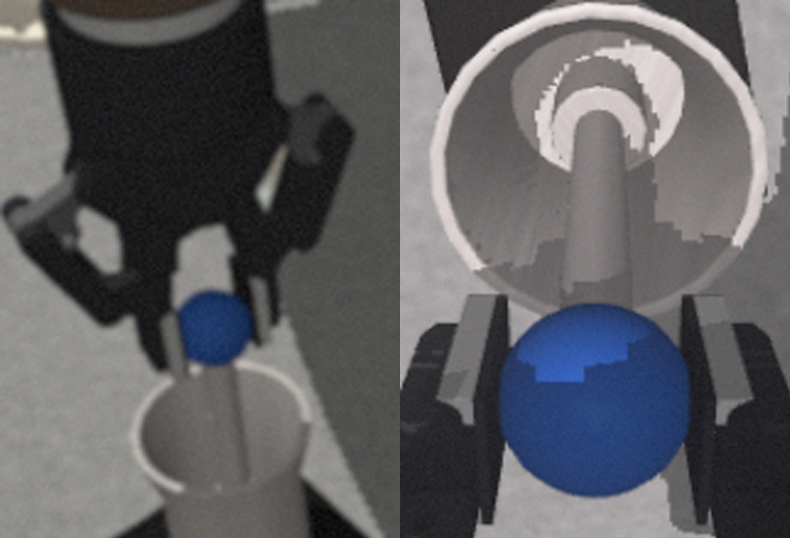

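Request:
{"api": "servo_tool", "payload": {
  "motion": [
    [[0,0,-1,0,0,0],[0,0,-1,0,0,0],[0,0,0,0,0,0]]
  ]
}}

```text
time: 16.1
ee_pos: [0.5602, -0.1959, 0.1774]
tcp_rot: [-180.0, 0.1, 172.6]
wrist_force: [0.9, 0.1, 7.7]
opening: 0.0301
```

Request:
{"api": "servo_tool", "payload": {
  "motion": [
    [[0,0,-1,0,0,0],[0,0,0,0,0,0],[0,0,0,0,0,0]]
  ]
}}

```text
time: 16.4
ee_pos: [0.5599, -0.1958, 0.1775]
tcp_rot: [-180.0, 0.0, 172.6]
wrist_force: [-0.2, -0.5, 5.3]
opening: 0.0298
```

Request:
{"api": "servo_tool", "payload": {
  "motion": [
    [[0,0,0,0,0,0],[0,0,0,0,0,0],[0,0,0,0,0,0]]
  ],
  "gripper": 40
}}

```text
time: 16.7
ee_pos: [0.5596, -0.1957, 0.1768]
tcp_rot: [180.0, -0.1, 172.6]
wrist_force: [0.6, -0.3, 0.2]
opening: 0.0396
```

Request:
{"api": "servo_tool", "payload": {
  "motion": [
    [[0,0,0,0,0,0],[0,0,0,0,0,0],[0,0,0,0,0,0],[0,0,0,0,0,0],[0,0,0,0,0,0]]
  ],
  "gripper": 85
}}

```text
time: 17.2
ee_pos: [0.5598, -0.1957, 0.1773]
tcp_rot: [-180.0, -0.0, 172.6]
wrist_force: [-0.3, -0.3, 0.2]
opening: 0.085
```

```bash
python3 v.py z20
```

```text
17.25 [ 0.55980634 -0.19573236  0.17733713] 0.08471464475261935 [-0.65907209  0.16494136 -0.91760346] [0.07062104 0.00830862 0.04555873]
[202 235  24  24 451] [213.48115299 246.77161863] tcp (np.float64(218.68387895994556), np.float64(255.401448105048))
```

View pics/z20.png

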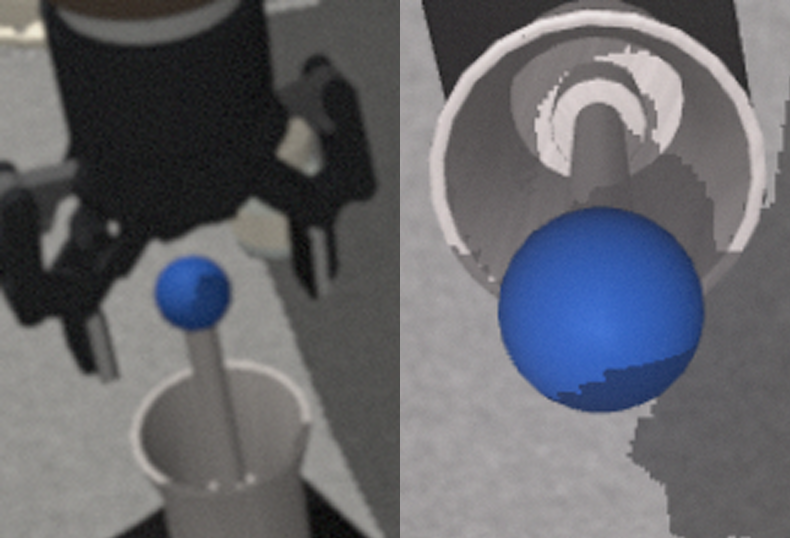

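Request:
{"api": "servo_tool", "payload": {
  "motion": [
    [[0,0,-5,0,0,0],[0,0,-15,0,0,0],[0,0,-30,0,0,0],[0,0,-35,0,0,0],[0,0,-35,0,0,0]]
  ]
}}

```text
time: 17.8
ee_pos: [0.5595, -0.1956, 0.2989]
tcp_rot: [180.0, 0.0, 172.6]
wrist_force: [0.5, -0.7, 0.0]
opening: 0.0848
```

Request:
{"api": "servo_tool", "payload": {
  "motion": [
    [[0,0,-20,0,0,0],[0,0,0,0,0,0],[0,0,0,0,0,0],[0,0,0,0,0,0],[0,0,0,0,0,0]]
  ]
}}

```text
time: 18.3
ee_pos: [0.5595, -0.1956, 0.3161]
tcp_rot: [180.0, -0.1, 172.6]
wrist_force: [0.9, 0.1, 0.4]
opening: 0.0846
```

```bash
python3 v.py z21; python3 s.py s21; python3 v.py z22
```

```text
18.35 [ 0.55954115 -0.19562038  0.31626736] 0.08509440668849065 [ 0.11738698 -0.3227914  -0.06790522] [-0.02870449 -0.0092941  -0.01992895]
[203 237  24  24 447] [214.39597315 248.01342282] tcp (np.float64(201.9891405535409), np.float64(159.77974545699487))
18.45 [ 0.55963067 -0.19567122  0.31667828] [ 1.79989352e+02 -5.64999120e-02  1.72561690e+02] 0.08499603118085045 [-0.39578394 -0.21597882  0.02759326] [-0.01368375 -0.00163083 -0.03272829]
18.5 [ 0.55968078 -0.19568094  0.31684086] 0.08461160717578024 [-0.03088826 -0.42273403  0.21425717] [ 0.02728246  0.02999046 -0.00960835]
[206 242  24  24 456] [217.70394737 253.22149123] tcp (np.float64(201.9244884219214), np.float64(159.39748763216465))
```

View pics/s21.png

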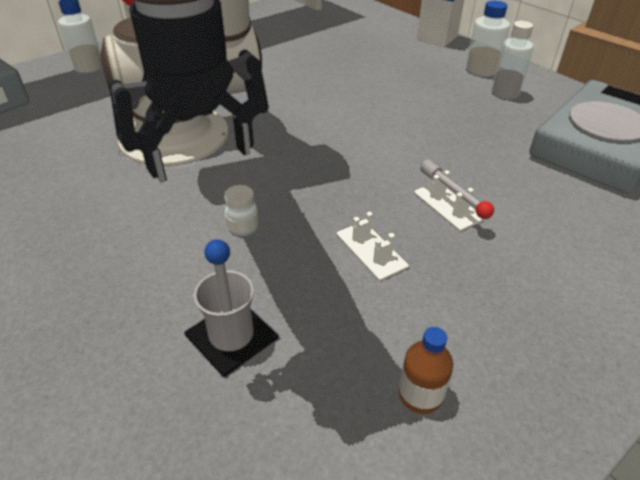

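View pics/z22.png

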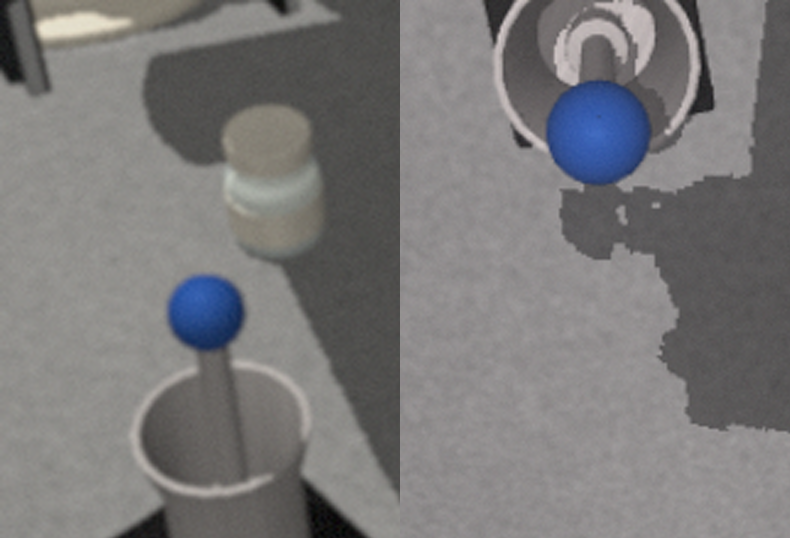

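Request:
{"api": "servo_tool", "payload": {
  "motion": [
    [[0,0,0,0,0,0],[0,0,0,0,0,0],[0,0,0,0,0,0],[0,0,0,0,0,0],[0,0,0,0,0,0]]
  ]
}}

```text
time: 19.05
ee_pos: [0.5598, -0.1957, 0.3173]
tcp_rot: [-180.0, 0.0, 172.6]
wrist_force: [-0.3, -0.6, 0.4]
opening: 0.0848
```

Request:
{"api": "servo_tool", "payload": {
  "motion": [
    [[0,0,0,0,0,0],[0,0,0,0,0,0],[0,0,0,0,0,0],[0,0,0,0,0,0],[0,0,0,0,0,0]]
  ]
}}

```text
time: 19.55
ee_pos: [0.5598, -0.1957, 0.3173]
tcp_rot: [-180.0, -0.0, 172.6]
wrist_force: [0.1, -0.0, -0.9]
opening: 0.0854
```

Request:
{"api": "servo_tool", "payload": {
  "motion": [
    [[0,0,0,0,0,0],[0,0,0,0,0,0],[0,0,0,0,0,0],[0,0,0,0,0,0],[0,0,0,0,0,0]]
  ]
}}

```text
time: 20.05
ee_pos: [0.5598, -0.1957, 0.3173]
tcp_rot: [180.0, -0.0, 172.6]
wrist_force: [-0.0, -0.3, 0.2]
opening: 0.0854
```

Request:
{"api": "servo_tool", "payload": {
  "motion": [
    [[0,0,0,0,0,0],[0,0,0,0,0,0],[0,0,0,0,0,0],[0,0,0,0,0,0],[0,0,0,0,0,0]]
  ]
}}

```text
time: 20.55
ee_pos: [0.5598, -0.1957, 0.3173]
tcp_rot: [-180.0, 0.0, 172.6]
wrist_force: [-0.2, -0.1, -0.7]
opening: 0.0849
```

```bash
for i in 23 24 25 26; do python3 v.py z$i|grep tcp; done
```

```text
[204 239  24  24 452] [215.84070796 250.38495575] tcp (np.float64(201.87331368811056), np.float64(159.08980591208515))
[205 240  24  24 454] [216.56167401 251.36343612] tcp (np.float64(201.8528852842441), np.float64(159.0925827534537))
[205 240  24  24 456] [216.41885965 251.14692982] tcp (np.float64(201.87820458654966), np.float64(159.10253692301643))
[205 239  24  24 450] [216.04666667 250.51333333] tcp (np.float64(201.86752071394613), np.float64(159.11279446579454))
```

```bash
python3 - <<'E'
from h import *
p=bot.camera('scene')
c=p['color'].astype(int);m=(c[...,0]>c[...,1:].max(-1)+35);m[:, :465]=0;m[:190]=0;m[230:]=0;m[:,505:]=0
n,l,s,cc=cv2.connectedComponentsWithStats(m.astype(np.uint8));i=1+np.argmax(s[1:,4]);print('red',cc[i],'was 484.56 209.08')
print(bot.job_done())
E
```

```text
red [484.47058824 209.03308824] was 484.56 209.08
the job is handed in; nothing more can be done
None
```

The blue-ball pestle is standing foot down in the mortar, released, and the job is handed in (about 21 s of the 48 s allowed). The hand-in reports no verdict.

- **Pick-up and swing:** I gripped the ball at 110 N and raised it from 50 mm to about 296 mm with the pestle level. Lowering the "newtons" value alone did not ease the grip, down to 20 N. Opening the fingers step by step from 28 to 29.7 mm made it swing down. A picture taken after that showed it hanging within about 5° of plumb.
- **Lowering and release:** With the foot centred on the mortar, I lowered it until the wrist felt the floor. The wrist reading went from about -4 N to +14 N, and the ball was then at about 174 mm. I backed off a little, opened the fingers and raised the tool clear.
- **Last checks:** The pestle leans slightly toward the robot, by less than the rim allows. It rocked after release, then settled to under 1 pixel between pictures, well below 0.2 m/s. The wrist force was near zero. The red ball was within 0.1 pixel of its starting place.
- **Disagreement:** The two fixed cameras differed by 3 to 5 mm on the ball and mortar positions, so I used values in between. The wrist camera agreed with the ball position I used.

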